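Open the canister keeper on the prep cart

ROBOT

A 6-joint arm with a two-finger parallel gripper is mounted at the origin on the work surface. World frame = base frame: x ahead of the robot, y to its left, z up, the work surface at z = 0. Lengths are in mm, angles in rad, forces in N, time in s.
With the tool pointing down it reaches from about 275 to 725 mm from the base axis. Payload 5.6 kg.
Tool frame: the origin (TCP) lies at the very end of the fingers, on their centre line; the grasp point (between the pads) lies 19 mm behind it; z points along the fingers, y is the line along which they close (so a half turn about z gives the same grasp; the last joint's range is limited). The gripper opens to 85 mm and grips with 20 to 120 N. Pads are 22 mm wide; open, the fingers measure 114 mm over their backs; the gripper's body (76 mm by 85 mm) begins 54 mm behind the grasp point. The pads swing forward as they close: fully open they stand 13 mm farther back than shut.
Start: joints at [-1.062, 0.255, 0.108, 0, -1.424, -0.285], TCP at [122.086, -536.272, 231.283] pointing down, gripper open.
Joint ranges: [-2.95, 2.95], [-1.21, 1.97], [-1.09, 1.5], [-2.87, 1.71], [-2.94, -0.07], [-3.05, 3.05]. Speed limits (rad/s): [2.57, 2.57, 3.14, 3.14, 3.14, 3.14].

INTERFACE

Orientations are given as a rotation vector (axis times angle).
In Python, from workcell import robot gives the robot as it stands.
- The arm moves only by the tool jog_arm, never from a script. Its argument "targets" is a list of rows, each a list of 5 numbers: the closure, from -1 (fully open) to 1 (shut), then the shift along the tool's x, y, z normalised to -1 to 1, where 1 is 0.12 m, then the turn about the tool's z normalised to -1 to 1, where 1 is 30 degrees. In form: [[fingers, tx, ty, tz, twist], ...]. A call has 1 to 10 rows; each row is the pose to reach, as a shift and turn from the pose commanded when the call began, along the tool's axes at that moment; what a row does not reach only later rows make up. A row lasts 1/12 s, in which the tool goes at most 41.7 mm and 7.16 degrees, less where a joint would pass 70% of its speed; a pose out of reach is approached as far as the arm can. A call with a number of a shift or a turn outside -1 to 1 is refused whole. A call with a gripper value outside its range is refused whole. The fingers move at their own pace and stop on an object; "grip_force" is the grip in N (left out, the last holds). Time passes only in rows, so rows that repeat a pose let the fingers close. It gives the time, the measured TCP pose, the force, the opening and the grip force at its end, in the units of the state.
- robot.state(): the state, without advancing time (a new reading comes with each control period).
- robot.capture(name): name is "scene" or "side" or "wrist"; returns the picture (420x560x3 uint8, red, green, blue); there is no depth.
- robot.calibration(name): a dict with "vfov" (degrees; the focal length in pixels is half the picture's height over the tangent of half this angle, whatever the lens; pixels are square), "cx", "cy" (the principal point, pixels), "k1" (the pictures are not rectified: a ray, as slopes to the right and down, at radius r is drawn at 1 + k1 r^2 times it, then the intrinsics apply), "origin" and "attitude" of the camera in the world. Camera axes: x right, y down, z forward; pixel columns grow to the right and rows downward; lengths in mm; the calibration is good to about 2 mm. A picture is of the moment at which its call begins: read the wrist's pose just before it. calibration takes no time and is no camera call; for the wrist camera it gives the pose at the moment of the call.
- robot.sign_off(): hands the job in; it is judged then, once.
The state is a dict: "time_s": time; "joints": joint angles; "joint_velocities": joint speeds; "effort": joint torques, N m; "position": TCP position; "orientation": TCP orientation; "force": force on the tool from outside, world axes, zero at the start; "wrist_torque": the same for the moment, N m; "finger_gap": opening from 0.0 (shut) to 1.0 (fully open); "grasp_force": force on a finger pad.
Only numpy, scipy, OpenCV 4.12 (cv2) and the standard library are available. Lean on these libraries where they do the work, as an engineer would, in place of code of your own. Each camera call takes 0.05 s, during which the arm holds its last target. There are 200 camera calls.

TASK

The aluminium canister on the prep cart is shut in its keeper. With your fingertips, press the keeper's red release button right down (it stays down by itself), then push the sliding jaw back by its yellow plate, all the way to the end stop. Pinch and lift nothing, leave the canister standing where it is and the other loose things alone, and finish clear of everything.

Things in the scene. Friction and masses are not known exactly. Their poses are not given: they have to be found in the camera images.
- keeper: fixed wooden board 110 mm (x) by 300 mm (y), 20 mm thick, with a toothed steel bar along its y axis; origin on the cart top near the board's middle, z up. Black fixed jaw, top 90 mm above the cart, 90 mm wide, at y = -131 to -141 mm; black end stop, top 46 mm above the cart, at y = 137 to 147 mm. The blue sliding jaw rides between them and opens to +y
- jaw (a joint): travel of the blue sliding jaw along the keeper's +y, m: 0 = closed, 0.100 = fully back at the end stop; starts at 0.003 to 0.018. While the release is up a pawl stops it opening past 0.020; with it down the jaw slides with 2 N friction (plus 15 N per m/s) and stays where left. Carriage 70 mm wide (x), 82 mm long, top 50 mm above the cart; it cannot be lifted
- release (a joint): travel of the red release button straight down, in m: 0 = up (locked), 0.008 = fully down (released; the pawl is clear of its tooth past 0.005). It slides stiffly, about 4 N to push, has no spring and stays where it is left
- release_top (a point): centre of the top face of the red release button, 32 mm in diameter, level, 64 mm above the cart when up and 56 mm when down; it rides on the sliding jaw. It lies 34 mm (along keeper y) from the yellow push face
- push_face (a point): centre of the yellow face of the push plate, which looks to the keeper's -y (towards the canister); the face is upright, 70 mm wide (keeper x) and 60 mm high, from 50 to 110 mm above the cart, this point 80 mm above it. It rides on the sliding jaw; pushing it to the keeper's +y opens the jaw. Its axes are the keeper's
- push_plate: the yellow front half, 5 mm thick, of the push plate on the sliding jaw; origin at the middle of its lower edge. A blue jaw plate 80 mm wide, top 92 mm above the cart, stands at the jaw's other (canister) end; 64 mm is clear between the two, with the release button in that gap
- plate_back: the blue back half, 5 mm thick, of the push plate, facing the keeper's +y; together the plate is 10 mm thick. Fingers pressing on the yellow face and on this back at once count as pinching; origin at the middle of its lower edge
- canister: closed aluminium canister, 80 mm in diameter and 80 mm high, 0.2 to 0.4 kg, loose, standing on the keeper's board (20 mm above the cart) between the fixed jaw and the sliding jaw; origin at the centre of its underside
- squeeze_bottle: yellow plastic squeeze bottle with a red nozzle, 56 mm in diameter and 175 mm high, loose, standing on the cart beyond the keeper; origin at the centre of its underside. (A fixed slow cooker, 227 mm high, stands apart on the far left, y above 0.39 m, with a cardboard box beside it; neither is part of the work)
- ramekin: white ceramic ramekin, 84 mm in diameter and 45 mm high, loose, on the robot's side of the keeper; origin at the centre of its underside
- honey_dipper: wooden honey dipper, 165 mm long and 26 mm thick, lying loose on the robot's side of the keeper; origin under its middle, x along it towards the grooved head
Mind the look-alikes: they are no part of the job. Of the things that look like the canister, the largest one is meant.

How it is judged:
By the outcome, as a careful person would: the job done as asked, in the order asked, and still so for the second after the job is handed in, with the robot touching nothing.
It also fails if it takes over 35 s, if anything falls off the work surface, if the arm or the gripper's body presses on something with over 40 N, if the wrist force passes 120 N, or if a joint passes its speed limit or range.

## Working session

There is one attempt and no reset: what is moved stays moved. The work goes in short steps, Python scripts to look and compute and a tool call to move; the robot and the scene stay as the last step left them, time stands still between calls to the robot, and variables do not carry over. Pictures are saved under pics/ and viewed, at most 10 in all, crops included, and the job is handed in when it is done.

Besides the shell and the picture viewer there is one more tool, called after ">>>" as name(argument=value, ...), one argument or row to a line, values as JSON. jog_arm: Moves the arm, as the interface text tells. Its arguments: {"type":"object","properties":{"targets":{"type":"array"},"grip_force":{"type":"number"}},"required":["targets"]}

```bash
mkdir -p pics; cat > h.py <<'E'
import numpy as np,cv2
from workcell import robot
from scipy.spatial.transform import Rotation as R
def cal(n):
    c=robot.calibration(n);f=210/np.tan(np.radians(c["vfov"])/2)
    a=np.array(c["attitude"],float)
    M=a if a.shape==(3,3) else R.from_rotvec(a).as_matrix()
    return c,f,M
def ray(n,u,v,C=None):
    c,f,M=C or cal(n);d=np.array([(u-c["cx"])/f,(v-c["cy"])/f]);s=d.copy()
    for _ in range(20): s=d/(1+c["k1"]*(s@s))
    return np.array(c["origin"],float),M@np.array([s[0],s[1],1])
def onz(n,u,v,z,C=None):
    o,d=ray(n,u,v,C);return o+d*(z-o[2])/d[2]
def proj(n,p,C=None):
    c,f,M=C or cal(n);q=M.T@(np.array(p,float)-c["origin"]);s=q[:2]/q[2]
    s=s*(1+c["k1"]*(s@s));return s*f+[c["cx"],c["cy"]]
E
python3 - <<'E'
from h import *
a=robot.capture("scene");b=robot.capture("side")
for n,i in(("scene",a),("side",b)):
    cv2.imwrite(f"pics/{n}.png",cv2.resize(i[:,:,::-1],(800,600),interpolation=cv2.INTER_CUBIC));cv2.imwrite(f"{n}0.png",i[:,:,::-1]);print(robot.calibration(n))
print(robot.state())
E
```

```text
{'vfov': 46.230696833924235, 'cx': 276.9492554133909, 'cy': 202.17519401688526, 'k1': -0.10704272913498745, 'origin': array([1239.80226233, -252.94926312,  814.90312079]), 'attitude': array([-2.0200262 , -1.33996474,  0.54110525])}
{'vfov': 51.86675346338124, 'cx': 283.7478462716788, 'cy': 204.4642363495665, 'k1': -0.028760190140425104, 'origin': array([ 469.15621959, -652.89946506,  640.74345994]), 'attitude': array([-2.26992332,  0.19214226, -0.06052908])}
{'time_s': 0.1, 'joints': array([-1.06239875e+00,  2.55665126e-01,  1.07153482e-01, -3.83267076e-04,
       -1.42391762e+00, -2.84606223e-01]), 'joint_velocities': array([-0.00073561, -0.002083  ,  0.0033228 ,  0.00224347, -0.00037881,
       -0.00122505]), 'effort': array([-1.66814913e-03, -3.87602556e+01,  2.38475204e+01,  5.37777811e+00,
       -3.74728304e-03,  7.56646074e-06]), 'position': array([ 122.0071586 , -535.84801335,  230.51188744]), 'orientation': array([ 3.50678005e-01, -3.12167542e+00, -2.59575585e-03]), 'force': array([-0.15581005,  0.41010776,  0.33600722]), 'wrist_torque': array([ 0.00673898, -0.03444349,  0.00189145]), 'grasp_force': 0.0, 'finger_gap': 1.0034965795713584}
```

View pics/scene.png

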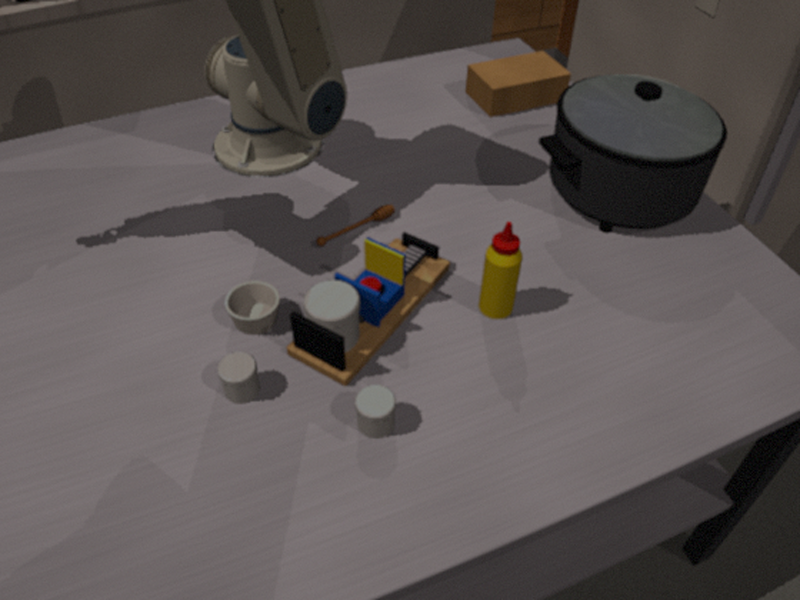

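View pics/side.png

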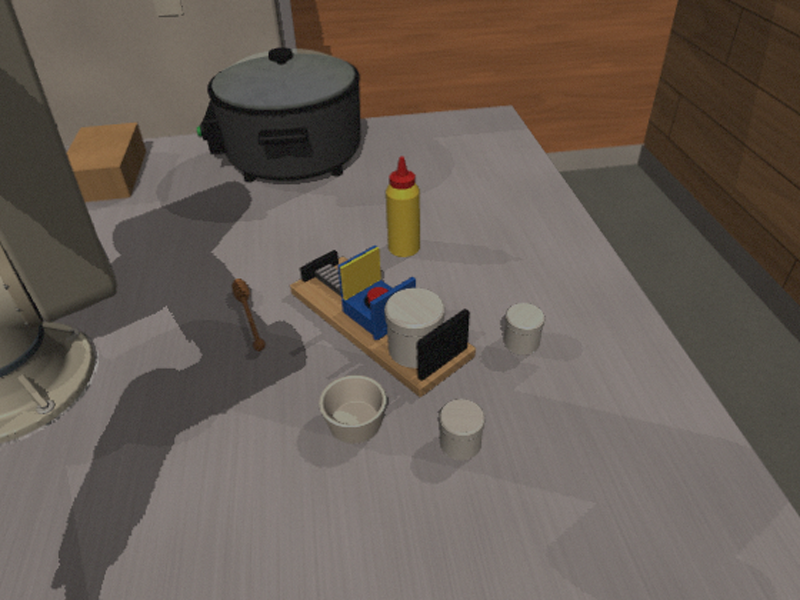

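Both views show the keeper in the middle. In the scene picture the red button is at about (371,286) and the yellow plate at (384,262). In the side picture they are at (377,296) and (361,274). The large canister stands on the board, with two smaller look-alikes off it. I'll enlarge both.

```bash
python3 - <<'E'
from h import *
for n,(x,y) in(("scene",(198,155)),("side",(200,165))):
    i=cv2.imread(n+"0.png")[y:y+114,x:x+152]
    i=cv2.convertScaleAbs(i,alpha=1.6)
    cv2.imwrite(f"pics/{n}c.png",cv2.resize(i,None,fx=5.2632,fy=5.2632,interpolation=cv2.INTER_CUBIC)[:600,:800])
E
```

```text
(no output)
```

View pics/scenec.png

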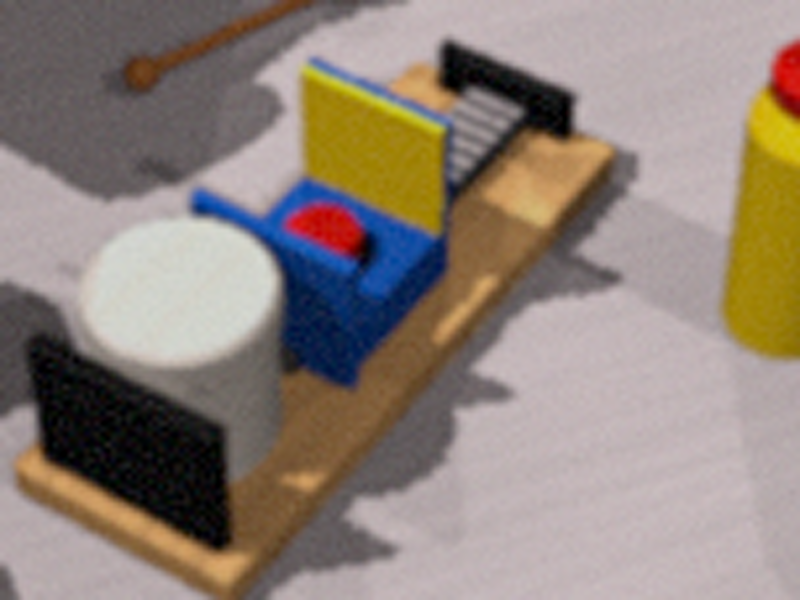

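View pics/sidec.png

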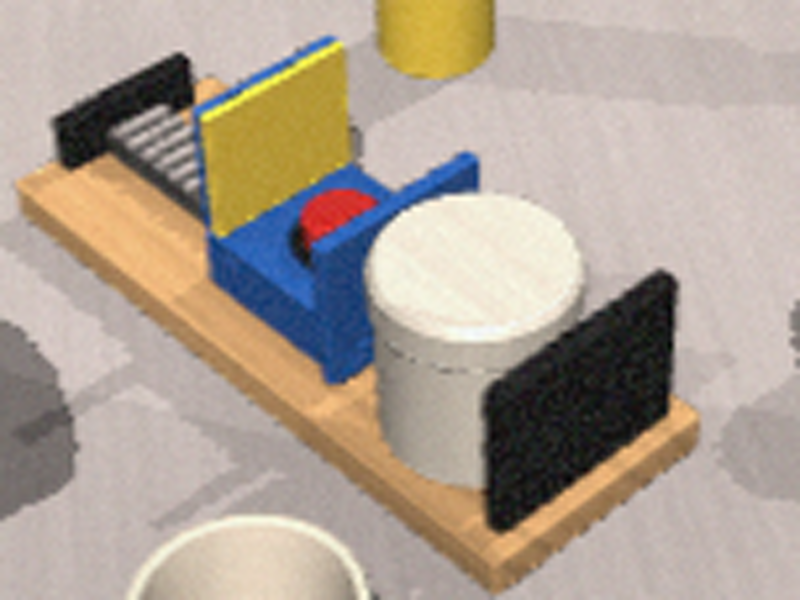

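```bash
cat > fit.py <<'E'
from h import *
from scipy.optimize import least_squares
F=None
pts=[("scene",305,68,-35,F,110),("scene",445,125,35,F,110),("scene",441,230,35,F,50),("scene",305,182,-35,F,50),
("scene",20,458,-55,-150,20),("scene",238,578,55,-150,20),("scene",614,152,55,150,20),("scene",33,338,-45,-141,90),("scene",225,432,45,-141,90),("scene",228,545,45,-141,20),
("side",201,115,-35,F,110),("side",345,45,35,F,110),("side",350,163,35,F,50),("side",213,234,-35,F,50),
("side",497,568,-55,-150,20),("side",698,418,55,-150,20),("side",20,188,-55,150,20),("side",488,388,-45,-141,90),("side",672,277,45,-141,90),("side",492,525,-45,-141,20)]
C={n:cal(n) for n in("scene","side")};off={"scene":(198,155),"side":(200,165)}
def W(p,q):
    c,s=np.cos(p[2]),np.sin(p[2]);x,y,z=q;return np.array([p[0]+c*x-s*y,p[1]+s*x+c*y,z+p[4]])
def res(p):
    return np.concatenate([proj(n,W(p,(x,p[3] if y is None else y,z)),C[n])-((np.array([u,v])+.5)/5.2632-.5+off[n]) for n,u,v,x,y,z in pts])
c0=(onz("scene",198+330/5.26,155+320/5.26,30))
best=min((least_squares(res,[c0[0],c0[1],t,40,0],loss="soft_l1") for t in(.5,-.5,1.5,-1.5,2.5,-2.5)),key=lambda r:r.cost)
print(best.x.round(3));print(best.fun.reshape(-1,2).round(1).tolist())
p=best.x;np.save("p.npy",p)
print("face",W(p,(0,p[3],80)),"btn",W(p,(0,p[3]-34,64)))
for n,u,v,z in(("scene",180,290,100),("side",475,265,100)): print("can",onz(n,u/5.2632+off[n][0],v/5.2632+off[n][1],z))
st=robot.state();M=R.from_rotvec(st["orientation"]).as_matrix();print(M.round(3))
k=np.array([-np.sin(p[2]),np.cos(p[2]),0]);print("keeper y in world",k,"in tool",(M.T@k).round(3),"angle tool y->keeper x/y",np.degrees(np.arctan2((M.T@k)[0],(M.T@k)[1])))
d=W(p,(0,p[3]-34,64))-st["position"];print("d",d,"tool",(M.T@d/120).round(3))
E
python3 fit.py
```

```text
[520.322  28.753 -30.826  27.715  -0.744]
[[-0.2, -0.2], [0.2, 1.0], [0.4, 1.0], [0.3, -1.9], [-0.9, 0.2], [-0.2, 0.3], [1.8, -1.8], [-0.1, -0.3], [-0.6, 0.6], [0.3, 1.5], [0.2, 0.9], [-0.7, -0.4], [-0.3, -0.5], [0.5, 0.9], [-1.3, -0.9], [0.1, -1.7], [-2.2, -1.8], [0.7, 1.8], [-0.1, -0.6], [0.2, 1.8]]
face [504.90938351  51.78672276  79.25591185] btn [523.81740806  23.52921742  63.25591185]
can [570.87883327 -55.31617031 100.        ]
can [565.86715936 -58.93444604 100.        ]
[[-0.975 -0.222 -0.   ]
 [-0.222  0.975  0.002]
 [ 0.     0.002 -1.   ]]
keeper y in world [-0.55611837  0.8311031   0.        ] in tool [0.358 0.934 0.002] angle tool y->keeper x/y 20.96873475548304
d [ 401.81024946  559.37723077 -167.25597559] tool [-4.299  3.8    1.4  ]
```

>>> jog_arm(
  targets=[
    [1,-1,0.9,0,-1],
    [1,-1,0.9,0,-1],
    [1,-1,0.9,0,-1],
    [1,-1,0.9,0,-1],
    [1,-1,0.9,0,-1],
    [1,-1,0.9,0,-1],
  ],
)

```text
time_s: 0.6
position: [216.1, -403.0, 231.5]
orientation: [-1.153, 2.922, -0.0]
force: [-0.8, -1.1, 0.4]
finger_gap: 0.148
grasp_force: 0.0
```

```bash
cat > d.py <<'E'
import sys
from h import *
p=np.load("p.npy");c,s=np.cos(p[2]),np.sin(p[2])
def K(x,y,z): return np.array([p[0]+c*x-s*y,p[1]+s*x+c*y,z])
def rel(t):
    st=robot.state();M=R.from_rotvec(st["orientation"]).as_matrix();k=M.T@np.array([-s,c,0])
    q=np.array(st["position"])-p[:3]
    print("t",st["time_s"],"pos",st["position"].round(1),"keeper",round(c*q[0]+s*q[1],1),round(-s*q[0]+c*q[1],1),"units",(M.T@(t-st["position"])/120).round(3),"twist(x||-y)",round(np.degrees(np.arctan2(-k[1],-k[0]))/30,3),"F",st["force"].round(1),"q",st["joints"].round(2))
if __name__=="__main__": rel(K(0,p[3]-34,float(sys.argv[1])))
E
python3 d.py 130; python3 -c "
from h import *
for n,u,v in(('scene',498,308),('side',404,247)): print('bottle',onz(n,u*.7,v*.7,0).round(0))"
```

```text
t 0.6 pos [ 216.1 -403.   231.5] keeper -492.9 -189.6 units [-4.3    0.845  0.846] twist(x||-y) -2.69 F [-0.8 -1.1  0.4] q [-0.73  0.07 -0.12 -0.   -1.38 -0.08]
bottle [596. 213.   0.]
bottle [592. 211.   0.]
```

>>> jog_arm(
  targets=[
    [1,-1,0.2,0,-1],
    [1,-1,0.2,0,-1],
    [1,-1,0.2,0,-1],
    [1,-1,0.2,0,-1],
    [1,-1,0.2,0,-1],
  ],
)

```text
time_s: 1.02
position: [287.6, -304.5, 231.2]
orientation: [1.873, -2.522, -0.0]
force: [-0.0, -0.1, 0.5]
finger_gap: -0.008
grasp_force: 0.0
```

>>> jog_arm(
  targets=[
    [1,-1,-0.3,0,-1],
    [1,-1,-0.3,0,-1],
    [1,-1,-0.3,0,-1],
    [1,-1,-0.3,0,-1],
    [1,-1,-0.3,0,-1],
  ],
)

```text
time_s: 1.43
position: [357.2, -201.0, 231.0]
orientation: [2.458, -1.955, -0.001]
force: [0.7, -1.6, 0.2]
finger_gap: 0.002
grasp_force: 0.0
```

>>> jog_arm(
  targets=[
    [1,-0.8,-1,0,-0.7],
    [1,-0.8,-1,0,-0.7],
    [1,-0.8,-1,0,-0.7],
    [1,-0.8,-1,0,-0.7],
    [1,-0.8,-1,0,-0.7],
  ],
)

```text
time_s: 1.85
position: [454.5, -80.1, 230.2]
orientation: [2.767, -1.487, -0.002]
force: [-0.7, -0.2, 0.1]
finger_gap: 0.001
grasp_force: 0.0
```

```bash
python3 d.py 130
```

```text
t 1.85 pos [454.5 -80.1 230.2] keeper -115.2 -53.9 units [-0.401 -0.959  0.835] twist(x||-y) -0.01 F [-0.7 -0.2  0.1] q [ 0.17  0.08 -0.11 -0.   -1.38  0.42]
```

>>> jog_arm(
  targets=[
    [1,-0.4,-0.96,0.4,0],
    [1,-0.4,-0.96,0.4,0],
    [1,-0.4,-0.96,0.4,0],
    [1,-0.4,-0.96,0.7,0],
    [1,-0.4,-0.96,0.7,0],
    [1,-0.4,-0.96,0.7,0],
    [1,-0.4,-0.96,0.7,0],
    [1,-0.4,-0.96,0.7,0],
  ],
)

```text
time_s: 2.52
position: [522.4, 21.4, 149.6]
orientation: [-2.767, 1.483, -0.005]
force: [0.1, 0.1, 0.4]
finger_gap: 0.004
grasp_force: 0.0
```

```bash
python3 - <<'E'
from h import *
from d import *
rel(K(0,p[3]-34,64))
C=cal("wrist");w=robot.capture("wrist");sd=robot.capture("side")
cv2.imwrite("pics/w1.png",cv2.resize(w[:,:,::-1],(800,600),interpolation=cv2.INTER_CUBIC))
i=cv2.convertScaleAbs(sd[110:224,200:352,::-1],alpha=1.6);cv2.imwrite("pics/s1.png",cv2.resize(i,(800,600),interpolation=cv2.INTER_CUBIC))
import pickle;pickle.dump(C,open("w1.pkl","wb"))
for n,q in(("btn",K(0,p[3]-34,64)),("faceL",K(-35,p[3],110)),("faceR",K(35,p[3],110)),("tcp",robot.state()["position"])): print(n,(proj("wrist",q,C)/.7).round(0))
E
```

```text
t 2.5167 pos [522.4  21.4 149.6] keeper -2.4 -7.3 units [-0.009 -0.017  0.713] twist(x||-y) -0.006 F [0.1 0.1 0.4] q [ 0.34  0.24 -0.12  0.   -1.2   0.24]
btn [390. 317.]
faceL [466. 418.]
faceR [313. 418.]
tcp [393. 390.]
```

View pics/w1.png

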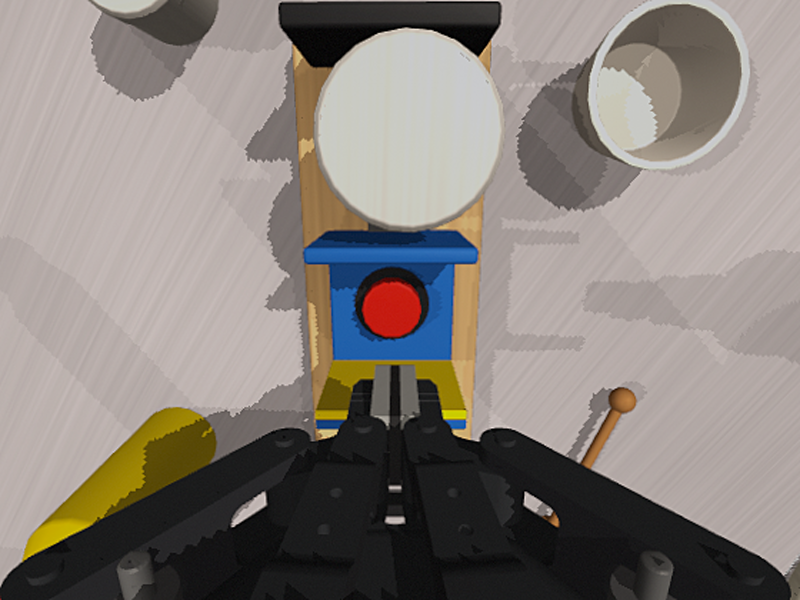

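View pics/s1.png

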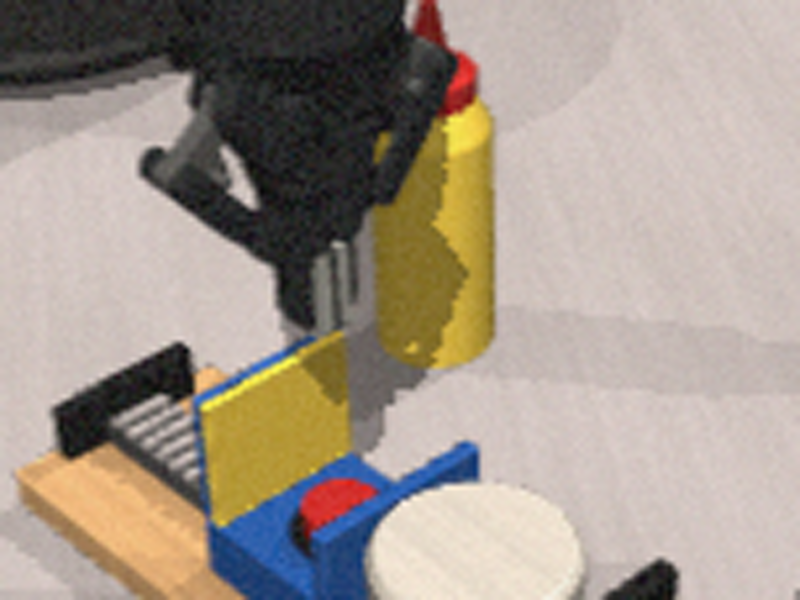

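The wrist view shows the button centre at (391,309), against a predicted (390,317). The front top edge of the yellow plate is at about row 412, against a predicted 418. The side view confirms the fingers are above the gap. So the jaw sits a few mm nearer the canister than the fit says.

```bash
python3 - <<'E'
from d import *
import pickle;C=pickle.load(open("w1.pkl","rb"))
for n,u,v,z in(("btn",391,309,63.5),("face",317,412,109.5),("face",466,411,109.5),("jawplate",304,256,92),("jawplate",477,256,92),("can",409,128,100)):
    q=onz("wrist",u*.7,v*.7,z,C)-[p[0],p[1],0];print(n,(c*q[0]+s*q[1]).round(1),(-s*q[0]+c*q[1]).round(1))
q=onz("wrist",391*.7,309*.7,63.5,C);rel(q)
E
```

```text
btn -0.6 -10.6
face 33.0 24.7
face -35.2 24.4
jawplate 38.2 -44.2
jawplate -39.9 -44.0
can -8.8 -97.4
t 2.6167 pos [522.1  22.1 149.3] keeper -2.2 -6.6 units [ 0.033 -0.011  0.715] twist(x||-y) -0.003 F [0.2 0.2 0.1] q [ 0.34  0.24 -0.12  0.   -1.2   0.25]
```

>>> jog_arm(
  targets=[
    [1,0.03,-0.01,0.3,0],
    [1,0.03,-0.01,0.5,0],
    [1,0.03,-0.01,0.6,0],
    [1,0.03,-0.01,0.66,0],
    [1,0.03,-0.01,0.66,0],
    [1,0.03,-0.01,0.66,0],
  ],
)

```text
time_s: 3.12
position: [525.1, 20.6, 69.3]
orientation: [-2.771, 1.479, -0.003]
force: [0.3, -0.1, 0.6]
finger_gap: 0.003
grasp_force: 0.0
```

>>> jog_arm(
  targets=[
    [1,0,0,0.02,0],
    [1,0,0,0.04,0],
    [1,0,0,0.06,0],
    [1,0,0,0.07,0],
    [1,0,0,0.08,0],
    [1,0,0,0.08,0],
  ],
)

```text
time_s: 3.62
position: [525.3, 21.0, 59.0]
orientation: [-2.771, 1.478, -0.003]
force: [1.5, 0.0, 2.9]
finger_gap: 0.003
grasp_force: 1.4
```

>>> jog_arm(
  targets=[
    [1,0,0,0.01,0],
    [1,0,0,0.02,0],
    [1,0,0,0.03,0],
    [1,0,0,0.03,0],
    [1,0,0,0.03,0],
  ],
)

```text
time_s: 4.03
position: [525.4, 20.9, 56.0]
orientation: [-2.771, 1.478, -0.003]
force: [-0.1, 0.0, 9.8]
finger_gap: 0.001
grasp_force: 4.5
```

>>> jog_arm(
  targets=[
    [1,0,0,0.01,0],
    [1,0,0,0.01,0],
    [1,0,0,0.01,0],
    [1,0,0,0.01,0],
  ],
)

```text
time_s: 4.37
position: [525.7, 20.5, 55.9]
orientation: [-2.771, 1.477, -0.005]
force: [-1.9, -0.2, 16.5]
finger_gap: 0.001
grasp_force: 8.0
```

Force rises at z = 56, so the button is fully down. I'll lift 14 mm, then push.

>>> jog_arm(
  targets=[
    [1,0,0,-0.12,0],
    [1,0,0,-0.12,0],
    [1,0,0,-0.12,0],
  ],
)

```text
time_s: 4.62
position: [523.7, 20.7, 67.6]
orientation: [2.771, -1.48, -0.002]
force: [-0.2, 0.1, -1.6]
finger_gap: 0.003
grasp_force: 0.0
```

>>> jog_arm(
  targets=[
    [1,-0.05,0,0,0],
    [1,-0.1,0,0,0],
    [1,-0.14,0,0,0],
    [1,-0.17,0,0,0],
    [1,-0.2,0,0,0],
    [1,-0.22,0,0,0],
    [1,-0.24,0,0,0],
    [1,-0.27,0,0,0],
    [1,-0.3,0,0,0],
    [1,-0.33,0,0,0],
  ],
)

```text
time_s: 5.45
position: [502.1, 53.8, 68.1]
orientation: [2.771, -1.479, 0.0]
force: [1.2, -2.1, -1.4]
finger_gap: -0.002
grasp_force: 0.0
```

```bash
python3 d.py 64
```

```text
t 5.45 pos [502.1  53.8  68.1] keeper -1.2 30.9 units [ 0.31  -0.01   0.034] twist(x||-y) 0.001 F [ 1.2 -2.1 -1.4] q [ 0.42  0.28 -0.29  0.   -1.    0.17]
```

>>> jog_arm(
  targets=[
    [1,-0.05,0,0,0],
    [1,-0.1,0,0,0],
    [1,-0.15,0,0,0],
    [1,-0.2,0,0,0],
    [1,-0.25,0,0,0],
    [1,-0.3,0,0,0],
    [1,-0.35,0,0,0],
    [1,-0.39,0,0,0],
    [1,-0.42,0,0,0],
    [1,-0.45,0,0,0],
  ],
)

```text
time_s: 6.28
position: [472.3, 99.0, 68.3]
orientation: [-2.771, 1.478, -0.001]
force: [2.2, -2.9, 2.7]
finger_gap: -0.005
grasp_force: 0.0
```

>>> jog_arm(
  targets=[
    [1,-0.02,0,0,0],
    [1,-0.04,0,0,0],
    [1,-0.06,0,0,0],
    [1,-0.08,0,0,0],
    [1,-0.1,0,0,0],
    [1,-0.1,0,0,0],
  ],
)

```text
time_s: 6.78
position: [465.5, 109.0, 68.2]
orientation: [-2.771, 1.479, 0.0]
force: [0.7, 0.6, 3.4]
finger_gap: -0.003
grasp_force: 0.0
```

```bash
python3 d.py 64
```

```text
t 6.7833 pos [465.5 109.   68.2] keeper -1.0 97.1 units [ 0.862 -0.007  0.035] twist(x||-y) 0.001 F [0.7 0.6 3.4] q [ 0.56  0.23 -0.36 -0.   -0.98  0.03]
```

>>> jog_arm(
  targets=[
    [1,-0.02,0,0,0],
    [1,-0.04,0,0,0],
    [1,-0.06,0,0,0],
    [1,-0.08,0,0,0],
    [1,-0.08,0,0,0],
  ],
)

```text
time_s: 7.2
position: [460.1, 117.0, 68.2]
orientation: [-2.771, 1.479, 0.0]
force: [1.7, 0.3, 4.6]
finger_gap: -0.001
grasp_force: 0.0
```

>>> jog_arm(
  targets=[
    [1,-0.02,0,0,0],
    [1,-0.04,0,0,0],
    [1,-0.04,0,0,0],
    [1,-0.04,0,0,0],
  ],
)

```text
time_s: 7.53
position: [458.9, 118.4, 68.3]
orientation: [2.77, -1.477, 0.006]
force: [10.5, -12.0, -0.1]
finger_gap: 0.001
grasp_force: 0.0
```

```bash
python3 d.py 64
```

```text
t 7.5333 pos [458.9 118.4  68.3] keeper -1.2 108.6 units [ 0.957 -0.009  0.04 ] twist(x||-y) 0.003 F [ 10.5 -12.   -0.1] q [ 0.59  0.23 -0.37  0.01 -0.97  0.  ]
```

Force jumped to 16 N at keeper y = 108.6, inside the expected 95–110, so the jaw is at the end stop. One more small push, then I'll back off and rise. The gap is 64 mm, so I back off 20 mm.

>>> jog_arm(
  targets=[
    [1,-0.02,0,0,0],
    [1,-0.02,0,0,0],
    [1,-0.02,0,0,0],
  ],
)

```text
time_s: 7.78
position: [458.5, 118.9, 68.4]
orientation: [2.769, -1.476, 0.009]
force: [16.1, -18.4, -2.6]
finger_gap: 0.0
grasp_force: 0.0
```

>>> jog_arm(
  targets=[
    [1,0.06,0,0,0],
    [1,0.15,0,0,0],
    [1,0.18,0,0,0],
    [1,0.18,0,0,0],
    [1,0.18,0,-0.3,0],
    [1,0.18,0,-0.6,0],
    [1,0.18,0,-0.9,0],
    [1,0.18,0,-1,0],
    [1,0.18,0,-1,0],
  ],
)

```text
time_s: 8.53
position: [469.7, 105.7, 191.8]
orientation: [-2.767, 1.476, -0.006]
force: [-0.4, 0.6, 0.2]
finger_gap: 0.001
grasp_force: 0.0
```

>>> jog_arm(
  targets=[
    [1,0,0.5,-0.5,0],
    [1,0,0.5,-0.5,0],
    [1,0,0.5,-0.5,0],
    [1,0,0.5,-0.5,0],
    [1,0,0.5,-0.5,0],
  ],
)

```text
time_s: 8.95
position: [417.7, 71.4, 247.1]
orientation: [2.771, -1.479, -0.003]
force: [0.1, 0.3, -0.2]
finger_gap: 0.002
grasp_force: 0.0
```

```bash
python3 - <<'E'
from d import *
rel(K(0,0,64));i=robot.capture("side")
i=cv2.convertScaleAbs(i[:,:,::-1],alpha=1.5)
cv2.imwrite("pics/end.png",cv2.resize(i[130:310,170:410],(800,600),interpolation=cv2.INTER_CUBIC))
E
```

```text
t 8.95 pos [417.7  71.4 247.1] keeper -61.6 92.6 units [ 0.774 -0.514  1.525] twist(x||-y) 0.001 F [ 0.1  0.3 -0.2] q [ 0.54 -0.   -0.15 -0.   -1.42  0.05]
```

View pics/end.png

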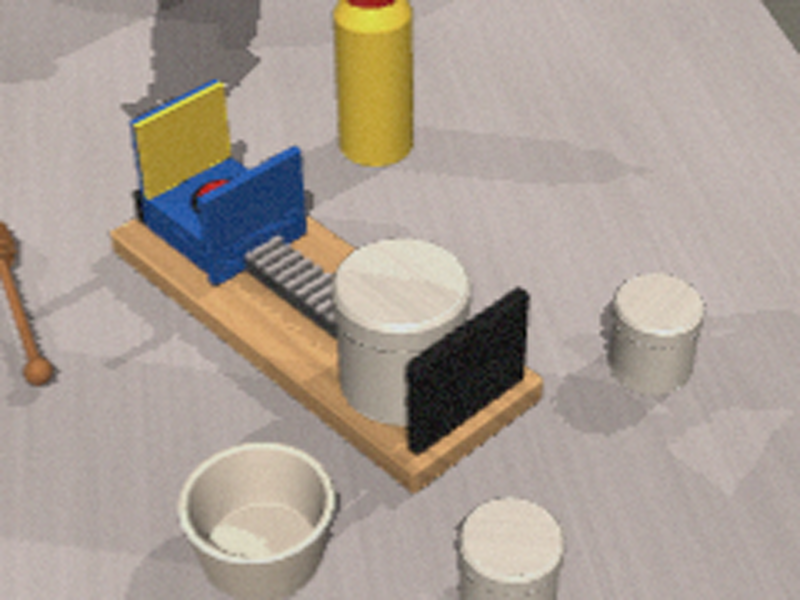

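The jaw (yellow plate at about (182,140)) is back against the end stop and the button at (212,190) is down. The canister at (402,330) still stands in place, the other objects look unmoved, and the arm is clear.

```bash
python3 -c "
from workcell import robot
print(robot.sign_off())"
```

```text
the job is handed in; nothing more can be done
None
```

The job is handed in: the release button is fully down, the jaw is back at its end stop, the canister still stands in place, and the arm finished clear at about 9 s of the 35 s allowed.

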